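Clamp the cheese block in the pull-out slicing drawer

TASK

Pull the drawer out of the low wooden cabinet to its stop, then pump the clamp's trigger lever towards its fixed grip, letting it spring back between strokes, until the sprung pad holds the block of cheese up against the wooden fence with the pad's spring about half squashed. Never squash the spring all the way (that crushes the cheese), do not push the jaw, pad or cheese directly, and leave the crockery and other things standing around alone. Finish while still holding the trigger pressed like that: the clamp slackens if it is let go.

Things in the scene. Friction and masses are not known exactly. Their poses are not given: they have to be found in the camera images.
- cabinet: low cabinet of light wood on the table, 300 deep (x) x 460 wide (y) x 165 mm tall, one full-width drawer. Origin: middle of the lower edge of its front, on the table; its x points into the cabinet (away from the robot), y along the front to the left seen from the robot, z up. It stands at a different place and yaw each time, and does not move.
- drawer (a joint): how far the drawer is pulled out along the cabinet's -x (m): 0 shut, 0.15 at its stop; about 3 N of friction, stays where left. Its front panel stands 16 mm proud of the cabinet's front, top edge 150 mm above the table. The clamp is mounted in the drawer and comes out with it; the clamping line runs along y, 80 mm in front of the cabinet when the drawer is out.
- drawer_handle (a point): middle of the drawer's horizontal steel bar handle: 120 mm long along y, about 10 mm thick, 35 mm in front of the drawer's front, 128 mm above the table. Can be pinched or hooked from above.
- cheese: rectangular block of hard cheese, 90 (drawer x) x 60 (y) x 55 mm tall, about 0.33 kg, lying loose on the drawer's floor (24 mm above the table) between fence and pad, its origin at the centre of its underside. It starts 0 to 12 mm from the fence. A small spreader knife lying loose just behind the drawer's front is of no concern.
- fence: fixed wooden fence on the drawer at the cabinet's -y end, 110 long x 55 mm tall, 15 mm thick; origin at the middle of the lower edge of the face (facing +y) against which the cheese is clamped.
- pad_plate: rubber pad, 56 wide x 50 tall x 8 mm thick, on two guide rods in front of the jaw; origin at the centre of its face, which looks to the cabinet's -y, at the cheese.
- pad (a joint): how far the pad is pushed back into the jaw against its spring (m): 0 free, 0.016 fully squashed, 0.008 half. The spring is 900 N/m (about 8 N at half). It shows as the gap between pad and jaw: 16 mm free, 8 mm half squashed.
- jaw (a joint): advance of the jaw along the cabinet's -y (m), 0 to 0.082; starts at 0 to 0.018, 30 to 60 mm short of the cheese. Moved by the trigger through a ratchet of 6 mm teeth: a full stroke gains about 18 mm, its first part may be idle. About 3 N of friction keep the jaw in place between strokes, but the squashed spring pushes it back when the trigger is let go.
- jaw_block: aluminium jaw behind the pad, 56 wide (x) x 20 thick x 54 mm tall, with the toothed steel bar that runs from it through the housing along y. Origin on the clamping line 12 mm above the table, 21 mm behind its front face; not to be pushed directly.
- jaw_front (a point): middle of the upper front edge of the jaw, 80 mm above the table.
- trigger (a joint): angle of the trigger lever (rad): 0 at rest, leaning 0.2 rad to the cabinet's +y; 0.42 fully pressed towards -y, leaning the other way. A spring returns it (2 to 4 N at the press point); against the clamped cheese it takes up to 15 N. 1 rad moves the ratchet 56 mm: once the cheese is at the fence, 0.018 rad (1.6 mm at the press point) squashes the pad 1 mm more.
- trigger_lever: black upright trigger lever, 22 wide (x) x 12 mm thick, top 134 mm above the table, hinged about the cabinet's x axis. Origin on the hinge, 32 mm above the table. It rises from an aluminium housing whose top is 78 mm above the table. Beyond it on the cabinet's +y side the space is free above 65 mm from the table.
- trigger_press (a point): point on the lever's outer face (towards the cabinet's +y, away from the grip), 88 mm from the hinge, 117 mm above the table at rest. Push here towards -y, or squeeze lever and fixed grip together. The fixed grip is a black post, 24 (x) x 15 mm (y), top 135 mm above the table, at the lever's -y side; over both it measures 69 mm at rest.
- mug: white mug 82 mm wide, 92 mm tall, with a handle; to be left alone.
- plate: white plate 190 mm wide with two buns on it; to be left alone.
- jug: white milk jug 112 mm wide, 100 mm tall, with a handle; to be left alone.
- jam_bowl: white bowl 100 mm wide, 45 mm tall, near the robot; to be left alone.
- spoon: steel spoon lying on the table near the robot; to be left alone.
- jar: lidded amber glass jar 72 mm wide, 80 mm tall, standing on the cabinet; to be left alone.
- ramekin: white ramekin 80 mm wide, 45 mm tall, standing on the cabinet; to be left alone.

How it is judged (in metres and radians):
On the way, in this order (a step that is already met when the one before it is completed fails the run):
1. the drawer is pulled out to its stop (value of joint drawer above 0.14 m), for 0.2 s.
2. the trigger is pressed through a stroke (value of joint drawer above 0.14 m and value of joint trigger above 0.3 rad), for 0.05 s.
3. the trigger is let back (value of joint drawer above 0.14 m and value of joint trigger below 0.12 rad), for 0.05 s.
4. the pad touches the cheese (value of joint drawer above 0.14 m and contact force between pad_plate and cheese above 0.5 N), for 0.05 s.
At the end, for the whole second after the job is handed in: The drawer is out (at least 140 of 150 mm); the pad is pushed back 5 to 12 mm of its 16 mm, presses the cheese with over 3.5 N and the cheese bears on the fence with over 1 N, upright and at rest, while the robot still presses the trigger lever (over 1 N) (value of joint drawer above 0.14 m and value of joint pad between 0.005 and 0.012 m and contact force between pad_plate and cheese above 3.5 N and contact force between cheese and fence above 1 N and linear speed of cheese below 0.01 m/s and angle between cheese's own z axis and vertical below 0.1 rad and contact force between any of the fingers, the arm and trigger_lever above 1 N); the arm keeps its last pose, push and grip.
It fails at once if the cheese is crushed: the pad's spring is squashed all the way (value of joint pad above 0.0145 m or contact force between pad_plate and cheese above 20 N).
It fails at once if the jaw or pad is pushed by the robot itself (contact force between any of the fingers, the arm and jaw_block above 2 N or contact force between any of the fingers, the arm and pad_plate above 2 N).
It fails at once if the robot handles the cheese directly (contact force between any of the fingers, the arm and cheese above 2 N).
It fails at once if crockery or other bystanders are disturbed (distance of any of mug, plate, jug, jam_bowl, spoon, jar, ramekin from where it was at the start of the episode above 0.03 m).
It also fails if it takes over 72 s, if anything falls off the work surface, if the arm or the gripper's body presses on something with over 40 N, if the wrist force passes 120 N, or if a joint passes its speed limit or range.

ROBOT

A 6-joint arm with a two-finger parallel gripper is mounted at the origin on the work surface. World frame = base frame: x ahead of the robot, y to its left, z up, the work surface at z = 0. Lengths are in m, angles in degrees, forces in N, time in s.
With the tool pointing down it reaches from about 0.4 to 0.825 m from the base axis. Payload 7 kg.
Tool frame: the origin (TCP) lies on the centre line of the jaws, within the pads' length; the fingertips stand 19 mm ahead of it and the grasp point (between the pads) is the TCP; z points along the fingers, y is the line along which they close (so a half turn about z gives the same grasp; the last joint's range is limited). The gripper opens to 85 mm and grips with 20 to 120 N. Pads are 22 mm wide; open, the fingers measure 114 mm over their backs; the gripper's body (76 mm by 85 mm) begins 54 mm behind the grasp point. The pads swing forward as they close: fully open they stand 13 mm farther back than shut.
Start: joints at [84.402, 20.546, 0.682, 0, -70.136, -16.507], TCP at [0.254, 0.625, 0.25] pointing down, gripper open.
Joint ranges: [-176.03, 176.03], [-82.01, 121.73], [-58.28, 71.71], [-173.87, 95.51], [-174.79, -0.11], [-173.66, 173.66]. Speed limits (degrees/s): [136.94, 136.94, 172.46, 180, 180, 180].

INTERFACE

Orientations are given as [roll, pitch, yaw] about the fixed x, y, z axes, in that order (R = Rz(yaw) Ry(pitch) Rx(roll)).
In Python, from workcell import env, eyes, close_job, get_state gives the robot as it stands (env), with the cameras (eyes), the job as plain functions and the readings as plain functions.
- The arm moves only by the tool advance, called after "Request:" in YAML: its name, and indented under it one key for each argument. Schema: {"type":"object","properties":{"deltas":{"type":"object","properties":{"aperture":{"type":"array","items":{"type":"number"},"minItems":1,"maxItems":8},"dx":{"type":"array","items":{"type":"number"},"minItems":1,"maxItems":8},"dy":{"type":"array","items":{"type":"number"},"minItems":1,"maxItems":8},"dz":{"type":"array","items":{"type":"number"},"minItems":1,"maxItems":8},"ax":{"type":"array","items":{"type":"number"},"minItems":1,"maxItems":8},"ay":{"type":"array","items":{"type":"number"},"minItems":1,"maxItems":8},"az":{"type":"array","items":{"type":"number"},"minItems":1,"maxItems":8}},"additionalProperties":false,"required":["aperture","dx","dy","dz","ax","ay","az"]},"only":{"type":"string"},"quiet":{"type":"boolean"},"lines":{"type":"string"}},"required":["deltas"],"additionalProperties":false}. deltas is an object with one list for each field, all of the same length, 1 to 8, a row being the entries at one place: aperture (the finger opening in m), dx, dy, dz (the shift in shares of 0.2 m (1.0 is 0.2 m)), ax, ay, az (a rotation vector in fractions of the full range, 1 being pi/2 rad); each row shifts and turns the commanded pose from where the row before left it, along the tool's axes as they then stand; what a row does not reach is not made up. A row lasts 1/12 s, in which the tool goes at most 0.0417 m and 7.16 degrees, less where a joint would pass 70% of its speed; a pose out of reach is approached as far as the arm can. The fingers move at their own pace and stop on an object; the grip force is fixed at half the most. Time passes only in rows, so rows that do not move let the fingers close. The tool returns the time, the measured TCP pose, the force, the opening and the grip force at its end. only (a regular expression) keeps the lines of the reply that match it, lines (a string "A,B") keeps lines A to B, and quiet returns only ok. A shift or turn number past 1, either way, is cut back to 1. Input that does not fit is refused with a message, and nothing moves.
- get_state(): the state, without advancing time (a new reading comes with each control period).
- eyes.read_camera(name): name is "scene" or "top" or "wrist"; returns the picture (420x560x3 uint8, red, green, blue); there is no depth.
- eyes.get_calibration(name): a dict with "K" (3x3 intrinsics, pixels), "position" and "orientation" of the camera in the world; the wrist camera has in their place "mount" (4x4, takes a point from camera to tool coordinates, whose origin is the TCP and whose axes are the flange's). Camera axes: x right, y down, z forward; pixel columns grow to the right and rows downward; lengths in m; the calibration is good to about 2 mm. The wrist camera is an equidistant fisheye: a pixel r from the principal point sees the ray r / f radians off the axis. A picture is of the moment at which its call begins: read the wrist's pose just before it. get_calibration takes no time and is no camera call.
- close_job(): hands the job in; it is judged then, once.
The state is a dict: "clock": time; "joint_positions": joint angles; "joint_vel": joint speeds; "joint_efforts": joint torques, N m; "ee_pos": TCP position; "tcp_rot": TCP orientation; "ft_force": force on the tool from outside, world axes, zero at the start; "ft_torque": the same for the moment, N m; "grip_width": finger opening in m; "grasp_force": force on a finger pad.
Only numpy, scipy, OpenCV 4.12 (cv2) and the standard library are available. Lean on these libraries where they do the work, as an engineer would, in place of code of your own. Each camera call takes 0.05 s, during which the arm holds its last target. There are 200 camera calls.

## Working session

There is one attempt and no reset: what is moved stays moved. The work goes in short steps, Python scripts to look and compute and a tool call to move; the robot and the scene stay as the last step left them, time stands still between calls to the robot, and variables do not carry over. Pictures are saved under pics/ and viewed, at most 10 in all, crops included, and the job is handed in when it is done.

```bash
ls; mkdir -p pics; python3 - <<'E'
from workcell import env, eyes, close_job, get_state
import cv2
s=get_state();print({k:s[k] for k in('clock','ee_pos','tcp_rot','grip_width','ft_force')})
for n in('scene','top'):
    im=eyes.read_camera(n);cv2.imwrite(f'pics/{n}0.png',im[:,:,::-1]);c=eyes.get_calibration(n);print(n,c)
print(eyes.get_calibration('wrist'))
E
```

```text
pics
workcell.py
{'clock': 0.0, 'ee_pos': array([0.25386365, 0.62495191, 0.24934979]), 'tcp_rot': array([ 1.79903299e+02, -1.00843500e-02, -2.21108444e+01]), 'grip_width': 0.08541491421952235, 'ft_force': array([-0.61590531,  0.83567302,  0.11714415])}
scene {'K': array([[392.94786213,   0.        , 277.07685651],
       [  0.        , 392.94786213, 204.64140968],
       [  0.        ,   0.        ,   1.        ]]), 'position': array([0.1155575 , 0.12104729, 1.45274329]), 'orientation': array([-1.61433618e+02, -1.60571371e-01, -1.08683661e+02])}
top {'K': array([[466.86694884,   0.        , 276.26979532],
       [  0.        , 466.86694884, 207.04063575],
       [  0.        ,   0.        ,   1.        ]]), 'position': array([ 0.47232042, -0.02739056,  1.52911758]), 'orientation': array([-177.51519123,    0.97740985,  -90.99364208])}
{'K': array([[325.1922621 ,   0.        , 278.01303892],
       [  0.        , 325.1922621 , 209.29610125],
       [  0.        ,   0.        ,   1.        ]]), 'mount': array([[ 5.05595348e-04, -9.45887519e-01, -3.24494293e-01,
         8.47433505e-02],
       [ 9.99999843e-01,  5.56150735e-04, -6.30543297e-05,
         1.73883887e-03],
       [ 2.40110043e-04, -3.24494210e-01,  9.45887652e-01,
        -1.23111132e-01],
       [ 0.00000000e+00,  0.00000000e+00,  0.00000000e+00,
         1.00000000e+00]])}
```

View pics/scene0.png

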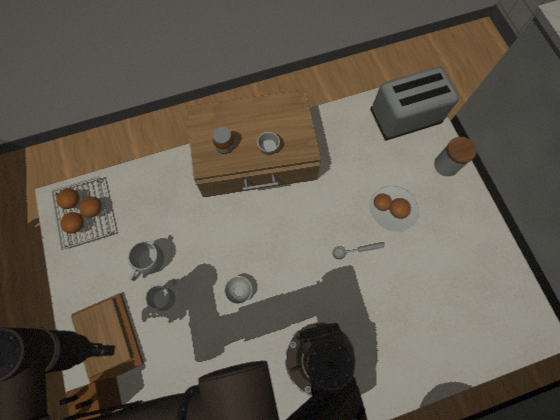

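View pics/top0.png

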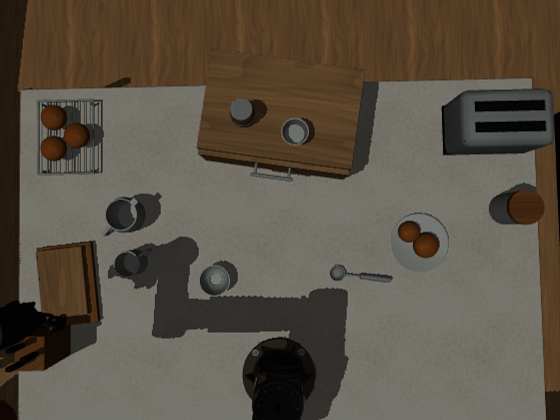

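The scene view shows the cabinet with its handle at about (261,184). In the top view the handle runs from about (252,175) to (292,178). The jam bowl is at (215,279) and the spoon at (360,275) in top. I'll enlarge both handle regions to measure.

```bash
cat >h.py <<'E'
import numpy as np,cv2
from scipy.spatial.transform import Rotation as R
from workcell import env, eyes, close_job, get_state
def ray(n,p,state=None):
    c=eyes.get_calibration(n);K=c['K']
    d=np.array([(p[0]-K[0,2])/K[0,0],(p[1]-K[1,2])/K[1,1],1.])
    if n=='wrist':
        r=np.hypot(d[0],d[1]);d=np.array([d[0]/r*np.sin(r),d[1]/r*np.sin(r),np.cos(r)])
        Rt=R.from_euler('xyz',state['tcp_rot'],degrees=True).as_matrix();M=c['mount']
        return state['ee_pos']+Rt@M[:3,3],Rt@M[:3,:3]@d
    return np.array(c['position']),R.from_euler('xyz',c['orientation'],degrees=True).as_matrix()@(d/np.linalg.norm(d))
def plane(o,d,z): return o+d*(z-o[2])/d[2]
def tri(*rs):
    A=0;b=0
    for o,d in rs:
        P=np.eye(3)-np.outer(d,d);A=A+P;b=b+P@o
    x=np.linalg.solve(A,b);return x,[round(1e3*np.linalg.norm((np.eye(3)-np.outer(d,d))@(x-o)),1) for o,d in rs]
E
python3 - <<'E'
import cv2,numpy as np
a=cv2.imread('pics/scene0.png')[140:215,180:330];b=cv2.imread('pics/top0.png')[130:205,190:340]
f=lambda i:cv2.convertScaleAbs(cv2.resize(i,(750,375)[:2],interpolation=cv2.INTER_CUBIC),alpha=1.6)
v=np.vstack([f(a)[75:375],f(b)[75:375]]);cv2.imwrite('pics/z0.png',v)
E
```

```text
(no output)
```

View pics/z0.png

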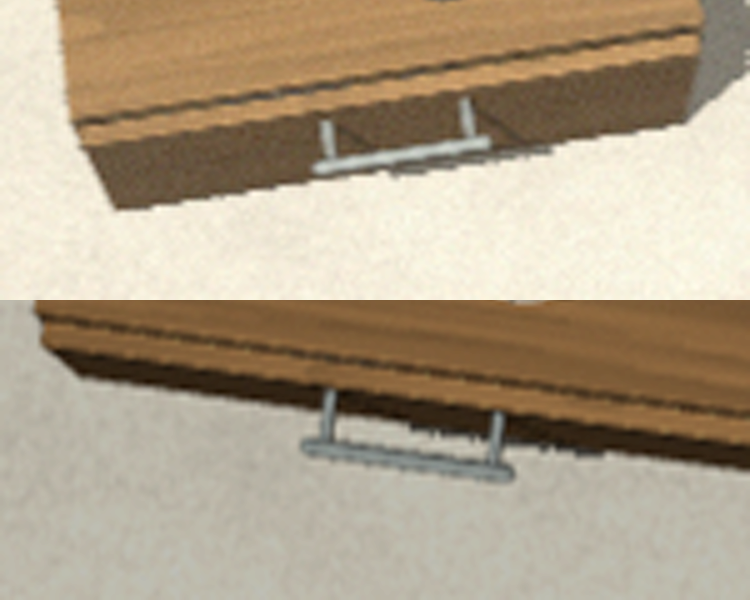

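The enlarged views put the bar ends at scene (243,188.8) and (278,183.6), and top (250.6,174.2) and (292.6,179.8).

```bash
python3 - <<'E'
from h import *
L=tri(ray('scene',(243,188.8)),ray('top',(250.6,174.2)));Rr=tri(ray('scene',(278,183.6)),ray('top',(292.6,179.8)))
print(L,Rr);v=L[0]-Rr[0];print(np.linalg.norm(v),'cab yaw',np.degrees(np.arctan2(-v[0],v[1])))
l=plane(*ray('top',(250.6,174.2)),.128);r=plane(*ray('top',(292.6,179.8)),.128);print(l,r)
# front panel upper outer edge: scene & top left/right
a=plane(*ray('top',(199,154)),.150);b=plane(*ray('scene',(196.5,184-.5)),.150);c=plane(*ray('scene',(319.5,165.5)),.15);print(a,b,c)
v=b-c;print('yaw',np.degrees(np.arctan2(-v[0],v[1])))
for n,p,z in(('jug top',(125,213),.1),('mug',(129,262),.09),('bowl',(215,279),.045),('spoonL',(330,272),0),('spoonR',(392,278),0),('plate',(420,241),.02),('ram',(296,131),.21),('jar',(242,111),.245)):print(n,plane(*ray('top',p),z).round(3))
E
```

```text
(array([0.63493209, 0.07174373, 0.12084616]), [np.float64(0.1), np.float64(0.1)]) (array([ 0.61600198, -0.05553728,  0.11469564]), [np.float64(0.2), np.float64(0.2)])
0.12882791583053954 cab yaw -8.459414884302644
[0.63407593 0.07116505 0.128     ] [ 0.61471199 -0.05512421  0.128     ]
[0.69494253 0.22263667 0.15      ] [0.69572553 0.22377199 0.15      ] [ 0.62142609 -0.21597058  0.15      ]
yaw -9.590189661364743
jug top [0.525 0.462 0.1  ]
mug [0.374 0.454 0.09 ]
bowl [0.313 0.195 0.045]
spoonL [ 0.325 -0.174  0.   ]
spoonR [ 0.302 -0.374  0.   ]
plate [ 0.421 -0.462  0.02 ]
ram [ 0.746 -0.066  0.21 ]
jar [0.798 0.084 0.245]
```

The rows are not in the units I measure in: shifts go in shares of 0.2 m and turns go in shares of pi/2 rad. I convert before sending: 7 degrees / 90 = 0.0778.

Request:
advance:
  deltas: {"aperture":[0.024,0.024,0.024,0.024,0.024,0.024,0.024,0.024],"dx":[0,0,0,0,0,0,0,0],"dy":[0,0,0,0,0,0,0,0],"dz":[0,0,0,0,0,0,0,0],"ax":[0,0,0,0,0,0,0,0],"ay":[0,0,0,0,0,0,0,0],"az":[0.0778,0.0778,0.0778,0.0778,0.0778,0.0778,0.0778,0.0778]}

```text
clock: 0.77
ee_pos: [0.2539, 0.6251, 0.2497]
tcp_rot: [180.0, -0.0, -78.5]
ft_force: [1.1, 0.7, -0.6]
grip_width: 0.024
grasp_force: 0.0
```

Request:
advance:
  deltas: {"aperture":[0.024,0.024,0.024,0.024,0.024,0.024,0.024,0.024],"dx":[0,0,0,0.1525,0.1525,0.1525,0.1525,0.1525],"dy":[0,0,0,-0.129,-0.129,-0.129,-0.129,-0.129],"dz":[0,0,0,0,0,0,0,0],"ax":[0,0,0,0,0,0,0,0],"ay":[0,0,0,0,0,0,0,0],"az":[0.0778,0.0778,0.0778,0,0,0,0,0]}

```text
clock: 1.43
ee_pos: [0.3576, 0.4525, 0.2499]
tcp_rot: [180.0, -0.0, -99.1]
ft_force: [0.7, -0.6, -0.7]
grip_width: 0.0236
grasp_force: 0.0
```

Request:
advance:
  deltas: {"aperture":[0.024,0.024,0.024,0.024,0.024,0.024,0.024,0.024],"dx":[0.1525,0.1525,0.1525,0.1525,0.1525,0.1525,0.1525,0.1525],"dy":[-0.129,-0.129,-0.129,-0.129,-0.129,-0.129,-0.129,-0.129],"dz":[0,0,0,0,0,0,0,0],"ax":[0,0,0,0,0,0,0,0],"ay":[0,0,0,0,0,0,0,0],"az":[0,0,0,0,0,0,0,0]}

```text
clock: 2.1
ee_pos: [0.5229, 0.1789, 0.2502]
tcp_rot: [180.0, 0.0, -99.1]
ft_force: [0.8, 1.1, 0.7]
grip_width: 0.0239
grasp_force: 0.0
```

Request:
advance:
  deltas: {"aperture":[0.024,0.024,0.024,0.024,0.024,0.024,0.024],"dx":[0.1525,0.1525,0.1525,0.1525,0.1525,0,0],"dy":[-0.129,-0.129,-0.129,-0.129,-0.129,0,0],"dz":[0,0,0,0,0,0,0],"ax":[0,0,0,0,0,0,0],"ay":[0,0,0,0,0,0,0],"az":[0,0,0,0,0,0,0]}

```text
clock: 2.68
ee_pos: [0.626, 0.0076, 0.2491]
tcp_rot: [179.9, -0.0, -99.3]
ft_force: [-0.8, 1.5, -0.0]
grip_width: 0.0241
grasp_force: 0.0
```

```bash
python3 - <<'E'
from h import *
s=get_state();im=eyes.read_camera('wrist');print(s['ee_pos'],s['tcp_rot']);cv2.imwrite('pics/w0.png',cv2.convertScaleAbs(im[:,:,::-1],alpha=1.5))
E
```

```text
[0.62600731 0.00757553 0.24907885] [ 1.79901015e+02 -4.24713558e-02 -9.93280277e+01]
```

View pics/w0.png

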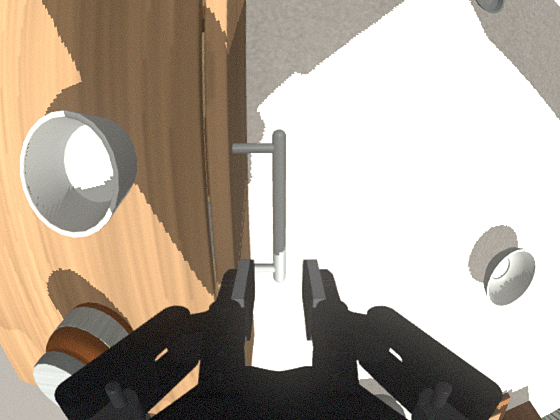

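The wrist view shows the bar upright in the picture, from (280,133) to (280,281), between the fingers. The drawer panel's edge is at column 247.

```bash
python3 - <<'E'
from h import *
s=get_state()
for p in((280,132),(280,207),(280,281),(247,133)):print(plane(*ray('wrist',p,s),.128))
# two-view height of bar's -y end
print(tri(ray('wrist',(280,132),s),ray('top',(292.6,179.8)),ray('scene',(278,183.6))))
print(tri(ray('wrist',(280,281),s),ray('top',(250.6,174.2)),ray('scene',(243,188.8))))
E
```

```text
[ 0.61440224 -0.05306348  0.128     ]
[0.6237894  0.00542009 0.128     ]
[0.63456062 0.07290943 0.128     ]
[ 0.63894612 -0.05644856  0.128     ]
(array([ 0.61442537, -0.05417987,  0.12158345]), [np.float64(1.7), np.float64(1.4), np.float64(1.2)])
(array([0.6336749 , 0.07196734, 0.12789144]), [np.float64(1.2), np.float64(0.9), np.float64(1.4)])
```

To row units: 0.03 m / 0.2 = 0.15, 0.002 m / 0.2 = 0.01.

Request:
advance:
  deltas: {"aperture":[0.024,0.024,0.024,0.024,0.024,0,0,0],"dx":[0,0,0,0,0,0,0,0],"dy":[0.01,0,0,0,0,0,0,0],"dz":[0.15,0.15,0.15,0.15,0,0,0,0],"ax":[0,0,0,0,0,0,0,0],"ay":[0,0,0,0,0,0,0,0],"az":[0,0,0,0,0,0,0,0]}

```text
clock: 3.4
ee_pos: [0.6236, 0.0111, 0.1308]
tcp_rot: [-180.0, 0.1, -99.1]
ft_force: [1.4, 2.4, -10.1]
grip_width: 0.0091
grasp_force: 58.3
```

To row units: 0.0125 m / 0.2 = 0.0625, 0.006 m / 0.2 = 0.03.

Request:
advance:
  deltas: {"aperture":[0,0,0,0,0,0,0,0],"dx":[0,0,0,0,0,0,0,0],"dy":[0.03,0.0625,0.0625,0.0625,0.0625,0.0625,0.0625,0.0625],"dz":[0,0,0,0,0,0,0,0],"ax":[0,0,0,0,0,0,0,0],"ay":[0,0,0,0,0,0,0,0],"az":[0,0,0,0,0,0,0,0]}

```text
clock: 4.07
ee_pos: [0.5314, 0.026, 0.1308]
tcp_rot: [-179.9, 0.1, -99.1]
ft_force: [4.6, 4.4, -15.0]
grip_width: 0.0089
grasp_force: 59.3
```

Request:
advance:
  deltas: {"aperture":[0,0,0,0,0,0,0,0],"dx":[0,0,0,0,0,0,0,0],"dy":[0.0625,0.0625,0.0625,0.0525,0.025,0.01,0,0],"dz":[0,0,0,0,0,0,0,0],"ax":[0,0,0,0,0,0,0,0],"ay":[0,0,0,0,0,0,0,0],"az":[0,0,0,0,0,0,0,0]}

```text
clock: 4.73
ee_pos: [0.4776, 0.0347, 0.1308]
tcp_rot: [-179.9, 0.2, -99.1]
ft_force: [4.7, 3.8, -16.8]
grip_width: 0.0088
grasp_force: 59.4
```

To row units: 0.002 m / 0.2 = 0.01, 0.001 m / 0.2 = 0.005.

Request:
advance:
  deltas: {"aperture":[0,0,0,0,0],"dx":[0,0,0,0,0],"dy":[0.01,0.005,0.005,0,0],"dz":[0,0,0,0,0],"ax":[0,0,0,0,0],"ay":[0,0,0,0,0],"az":[0,0,0,0,0]}

```text
clock: 5.15
ee_pos: [0.4774, 0.0349, 0.1309]
tcp_rot: [-179.5, 0.2, -99.1]
ft_force: [26.1, -8.4, -35.4]
grip_width: 0.0087
grasp_force: 58.2
```

The drawer is at its stop. Next I release the handle, lift, and look.

To row units: -0.04 m / 0.2 = -0.2, -0.003 m / 0.2 = -0.015.

Request:
advance:
  deltas: {"aperture":[0,0.024,0.024,0.024,0.024,0.024,0.024,0.024],"dx":[0,0,0,0,0,0,0,0],"dy":[-0.015,0,0,0,0,0,0,0],"dz":[0,0,0,-0.2,-0.2,-0.2,-0.2,-0.2],"ax":[0,0,0,0,0,0,0,0],"ay":[0,0,0,0,0,0,0,0],"az":[0,0,0,0,0,0,0,0]}

```text
clock: 5.82
ee_pos: [0.4754, 0.0332, 0.3342]
tcp_rot: [-179.9, 0.1, -99.1]
ft_force: [1.1, 0.7, -0.4]
grip_width: 0.024
grasp_force: 0.0
```

Request:
advance:
  deltas: {"aperture":[0,0,0,0,0],"dx":[0,0,0,0,0],"dy":[-0.175,-0.175,-0.175,0,0],"dz":[0,0,0,0,0],"ax":[0,0,0,0,0],"ay":[0,0,0,0,0],"az":[0,0,0,0,0]}

```text
clock: 6.23
ee_pos: [0.5805, 0.0166, 0.3304]
tcp_rot: [180.0, -0.0, -99.2]
ft_force: [-0.8, -0.4, -0.1]
grip_width: -0.0004
grasp_force: 0.0
```

```bash
python3 - <<'E'
from h import *
s=get_state();im=eyes.read_camera('wrist');print(s['ee_pos'],s['tcp_rot']);cv2.imwrite('pics/w1.png',cv2.convertScaleAbs(im[:,:,::-1],alpha=1.5))
E
```

```text
[0.5805314  0.01660734 0.33036127] [ 1.79971746e+02 -4.09649374e-02 -9.91767521e+01]
```

View pics/w1.png

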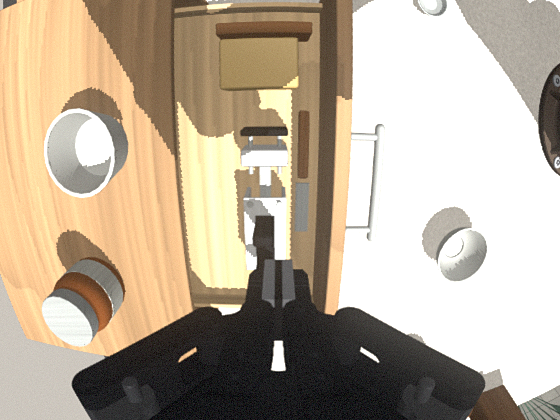

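The wrist view shows the fence at (265,31), cheese at (259,62), pad at (264,131), jaw at (264,155) and fixed grip at (265,225). The lever is hidden behind the gripper, so I'll move to the +y side and look again.

To row units: -0.04 m / 0.2 = -0.2.

Request:
advance:
  deltas: {"aperture":[0,0,0,0,0],"dx":[-0.2,-0.2,-0.2,0,0],"dy":[0,0,0,0,0],"dz":[0,0,0,0,0],"ax":[0,0,0,0,0],"ay":[0,0,0,0,0],"az":[0,0,0,0,0]}

```text
clock: 6.7
ee_pos: [0.5978, 0.1376, 0.3313]
tcp_rot: [-180.0, 0.0, -98.9]
ft_force: [0.3, -0.5, 0.2]
grip_width: -0.0001
grasp_force: 0.0
```

```bash
python3 - <<'E'
from h import *
s=get_state();im=eyes.read_camera('wrist');print(s['ee_pos'],s['tcp_rot']);cv2.imwrite('pics/w2.png',cv2.convertScaleAbs(im[:,:,::-1],alpha=1.8))
E
```

```text
[0.59775122 0.13759458 0.33128537] [-1.79954724e+02  3.05678606e-02 -9.89066691e+01]
```

View pics/w2.png

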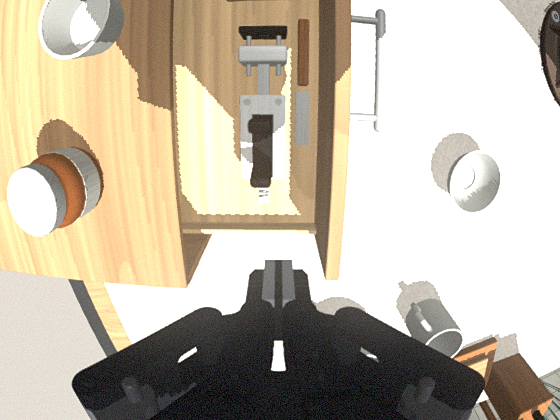

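The wrist view now shows the black grip and lever as one blob, from (262,113) to (261,187). The pad is at (263,31) and the jaw at (263,55). I'll zoom in on these.

```bash
python3 - <<'E'
import cv2
a=cv2.imread('pics/w2.png')[15:215,160:360]
cv2.imwrite('pics/z2.png',cv2.convertScaleAbs(cv2.resize(a,(600,600),interpolation=cv2.INTER_CUBIC),alpha=1.5))
E
```

```text
(no output)
```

View pics/z2.png

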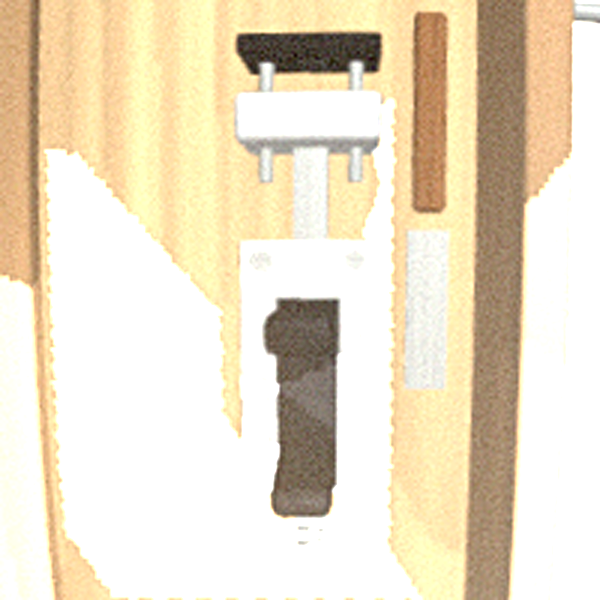

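```bash
python3 - <<'E'
from h import *
s=get_state();yaw=np.radians(-9.2);ex=np.array([np.cos(yaw),np.sin(yaw)]);ey=np.array([-ex[1],ex[0]])
o=np.array([.6242,.009])+.051*ex
def c(n,u,v,z):
    P=plane(*ray('wrist',(160+u/3,15+v/3),s),z);print(n,P.round(4),'cab',((P[:2]-o)@ex).round(4),((P[:2]-o)@ey).round(4))
c('lever top outer',302,514,.131);c('lever top inner',302,488,.134);c('lever L',273,502,.134);c('lever R',331,502,.134)
c('grip top +y',304,354,.135);c('grip top -y',304,316,.135)
c('jaw front edge',309,93,.080);c('jaw back',309,140,.080);c('pad face top',309,33,.078);c('pad back top',309,44,.078)
print('tcp cab',(s['ee_pos'][:2]-o)@ex,(s['ee_pos'][:2]-o)@ey)
E
```

```text
lever top outer [0.6164 0.1342 0.131 ] cab -0.0787 0.1223
lever top inner [0.6145 0.1244 0.134 ] cab -0.079 0.1124
lever L [0.6251 0.1277 0.134 ] cab -0.0691 0.1173
lever R [0.6057 0.1308 0.134 ] cab -0.0888 0.1173
grip top +y [0.6062 0.0797 0.135 ] cab -0.08 0.0669
grip top -y [0.6042 0.0673 0.135 ] cab -0.0801 0.0544
jaw front edge [ 0.592  -0.0148  0.08  ] cab -0.079 -0.0287
jaw back [0.5949 0.0034 0.08  ] cab -0.0791 -0.0102
pad face top [ 0.5883 -0.039   0.078 ] cab -0.0788 -0.0532
pad back top [ 0.589  -0.0346  0.078 ] cab -0.0788 -0.0487
tcp cab -0.09747584354718276 0.1215776586955991
```

To row units: 0.04 m / 0.2 = 0.2, -0.038 m / 0.2 = -0.19.

Request:
advance:
  deltas: {"aperture":[0,0,0,0,0,0,0,0],"dx":[-0.19,0,0,0,0,0,0,0],"dy":[0,-0.0925,0,0,0,0,0,0],"dz":[0,0,0.2,0.2,0.2,0.2,0.2,0],"ax":[0,0,0,0,0,0,0,0],"ay":[0,0,0,0,0,0,0,0],"az":[0,0,0,0,0,0,0,0]}

```text
clock: 7.42
ee_pos: [0.6181, 0.1671, 0.1233]
tcp_rot: [179.4, -0.3, -99.2]
ft_force: [-1.8, -0.3, -2.3]
grip_width: -0.0
grasp_force: 0.0
```

```bash
python3 - <<'E'
from h import *
s=get_state();im=eyes.read_camera('wrist');print(s['ee_pos'],s['tcp_rot'],s['ft_force']);cv2.imwrite('pics/w3.png',cv2.convertScaleAbs(im[:,:,::-1],alpha=1.8))
E
```

```text
[0.61814754 0.16713757 0.12329008] [179.43192052  -0.34657776 -99.24591056] [-1.84853698 -0.30316535 -2.29661457]
```

View pics/w3.png

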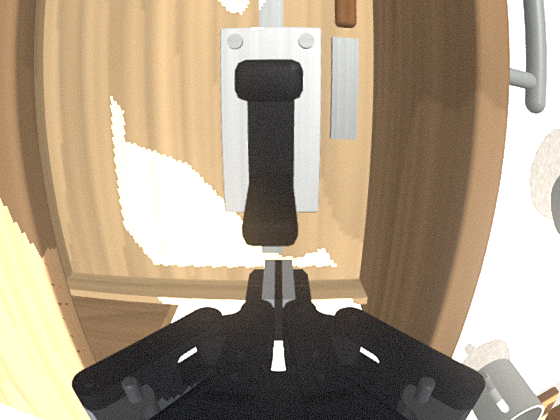

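The wrist view shows the lever top's outer edge at (270,246) and the fingertips at (278,262), so they are clear of it. Next I tilt the tool 25° so the camera can see jaw and pad, and work out the advance needed from w1.

To row units: -0.002 m / 0.2 = -0.01, 6.25 degrees / 90 = 0.0694.

Request:
advance:
  deltas: {"aperture":[0,0,0,0,0,0],"dx":[0,0,0,0,0,0],"dy":[-0.01,0,0,0,0,0],"dz":[0,0,0,0,0,0],"ax":[0,0,0,0,0,0],"ay":[0.0694,0.0694,0.0694,0.0694,0,0],"az":[0,0,0,0,0,0]}

```text
clock: 7.97
ee_pos: [0.626, 0.1714, 0.1325]
tcp_rot: [-179.9, -24.9, -99.1]
ft_force: [-0.0, -1.0, 1.0]
grip_width: -0.0004
grasp_force: 0.0
```

```bash
python3 - <<'E'
from h import *
s1=dict(ee_pos=np.array([0.5805314,0.01660734,0.33036127]),tcp_rot=np.array([179.971746,-.04096,-99.17675]))
yaw=np.radians(-9.2);ex=np.array([np.cos(yaw),np.sin(yaw)]);ey=np.array([-ex[1],ex[0]]);o=np.array([.6242,.009])+.051*ex
im=cv2.imread('pics/w1.png')
cab=lambda P:(((P[:2]-o)@ex).round(4),((P[:2]-o)@ey).round(4))
print([(r,*im[r,262].tolist()) for r in range(18,172,2)])
for n,p,z in(('fence top front',(265,39),.079),('cheese near top',(259,88),.079),('pad face',(264,128),.078),('jaw front',(264,149),.08)):print(n,cab(plane(*ray('wrist',p,s1),z)))
s=get_state();print(s['ee_pos'],cab(s['ee_pos']),s['tcp_rot'],s['ft_force'])
im=eyes.read_camera('wrist');cv2.imwrite('pics/w4.png',cv2.convertScaleAbs(im[:,:,::-1],alpha=1.8))
E
```

```text
[(18, 112, 146, 176), (20, 105, 146, 170), (22, 57, 90, 124), (24, 64, 94, 134), (26, 66, 93, 129), (28, 52, 81, 116), (30, 56, 78, 114), (32, 42, 62, 87), (34, 34, 52, 70), (36, 38, 58, 76), (38, 93, 146, 174), (40, 108, 153, 180), (42, 108, 154, 180), (44, 104, 150, 178), (46, 104, 148, 174), (48, 100, 152, 176), (50, 102, 146, 172), (52, 104, 152, 177), (54, 102, 150, 177), (56, 100, 148, 177), (58, 98, 144, 171), (60, 98, 148, 174), (62, 98, 146, 174), (64, 94, 142, 168), (66, 94, 144, 171), (68, 105, 148, 174), (70, 100, 147, 172), (72, 94, 141, 168), (74, 94, 141, 166), (76, 105, 147, 172), (78, 94, 141, 171), (80, 92, 138, 162), (82, 98, 142, 174), (84, 98, 146, 170), (86, 90, 130, 154), (88, 46, 75, 90), (90, 171, 231, 255), (92, 202, 255, 255), (94, 202, 255, 255), (96, 198, 255, 255), (98, 201, 255, 255), (100, 201, 255, 255), (102, 202, 255, 255), (104, 200, 255, 255), (106, 201, 255, 255), (108, 207, 255, 255), (110, 99, 135, 160), (
[... 325 characters left out ...]
, 147, 170), (144, 118, 136, 152), (146, 123, 128, 128), (148, 120, 124, 128), (150, 189, 192, 195), (152, 255, 255, 255), (154, 255, 255, 255), (156, 255, 255, 255), (158, 255, 255, 255), (160, 255, 255, 255), (162, 255, 255, 255), (164, 255, 255, 255), (166, 208, 214, 216), (168, 255, 255, 255), (170, 255, 255, 255)]
fence top front (np.float64(-0.08), np.float64(-0.1579))
cheese near top (np.float64(-0.0732), np.float64(-0.1007))
pad face (np.float64(-0.0785), np.float64(-0.0545))
jaw front (np.float64(-0.0784), np.float64(-0.0303))
[0.62595942 0.17136013 0.13251225] (np.float64(-0.0752), np.float64(0.1606)) [-179.8653158   -24.91420996  -99.07113589] [-0.02014125 -0.96032575  1.03535164]
```

View pics/w4.png

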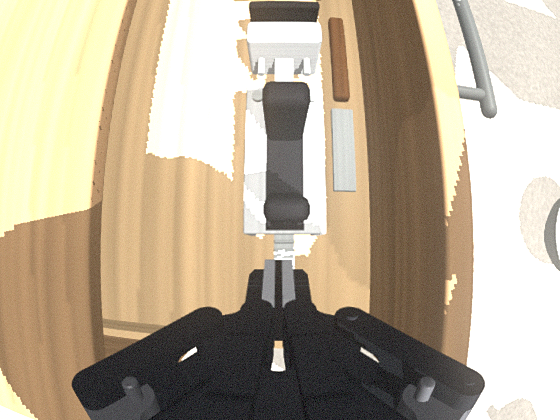

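The tilted wrist view shows pad at (284,12), jaw at (284,45), grip at (286,92) and lever top at (286,209). I'll tilt 14° more to keep the pad in view, then do a first stroke.

To row units: 0.0075 m / 0.2 = 0.0375, 0.006 m / 0.2 = 0.03, 7.15 degrees / 90 = 0.0794.

Request:
advance:
  deltas: {"aperture":[0,0,0,0,0,0],"dx":[0,0,-0.0235,0.0375,0.0375,0],"dy":[0,0,-0.02,0,0,0],"dz":[0,0,0.029,0.03,0.03,0],"ax":[0,0,0,0,0,0],"ay":[0.0794,0.0794,0,0,0,0],"az":[0,0,0,0,0,0]}

```text
clock: 8.52
ee_pos: [0.6261, 0.1484, 0.1247]
tcp_rot: [-179.9, -39.0, -99.3]
ft_force: [-0.2, 2.4, -1.3]
grip_width: 0.0002
grasp_force: 1.2
```

Request:
advance:
  deltas: {"aperture":[0,0,0,0,0],"dx":[0.03,0.03,0.03,0.03,0],"dy":[0,0,0,0,0],"dz":[0.025,0.025,0.025,0.025,0],"ax":[0,0,0,0,0],"ay":[0,0,0,0,0],"az":[0,0,0,0,0]}

```text
clock: 8.93
ee_pos: [0.6219, 0.119, 0.125]
tcp_rot: [-179.7, -39.0, -99.3]
ft_force: [0.9, 5.1, 1.0]
grip_width: 0.0
grasp_force: 2.4
```

```bash
cat >look.py <<'E'
from h import *
import sys
yaw=np.radians(-9.2);ex=np.array([np.cos(yaw),np.sin(yaw)]);ey=np.array([-ex[1],ex[0]]);o=np.array([.6242,.009])+.051*ex
s=get_state();im=eyes.read_camera('wrist')
if len(sys.argv)>1: cv2.imwrite(sys.argv[1],cv2.convertScaleAbs(im[:,:,::-1],alpha=1.8))
p=s['ee_pos'];print('clock',s['clock'],'tcp cab',((p[:2]-o)@ex).round(4),((p[:2]-o)@ey).round(4),p[2].round(4),s['tcp_rot'].round(1),'Fy',(s['ft_force'][:2]@ey).round(2),s['ft_force'].round(1))
# profile along clamping line: project cab(-.092,y) at z=.08 into wrist picture
c=eyes.get_calibration('wrist');K=c['K'];M=c['mount'];Rt=R.from_euler('xyz',s['tcp_rot'],degrees=True).as_matrix()
def proj(x,y,z):
    P=np.array([*(o+x*ex+y*ey),z]);q=M[:3,:3].T@(Rt.T@(P-p)-M[:3,3]);r=np.hypot(q[0],q[1]);t=np.arctan2(r,q[2])
    return q[0]/r*t*K[0,0]+K[0,2],q[1]/r*t*K[1,1]+K[1,2]
def prof(x,z,ys):
    out=[]
    for y in ys:
        u,v=proj(x,y,z)
        if 0<=u<559 and 1<=v<419: out.append((int(round(y*1000)),round(v),im[int(round(v)),int(round(u))].tolist()))
    return out
if __name__=='__main__':
    last=None;txt=[]
    for y,v,c in prof(-.079,.079,np.arange(0.0,-.14,-.001)):
        if v!=last: txt.append(f"{y}:{sum(c)//3}/{c[0]-c[2]}")
        last=v
    print(' '.join(txt))
E
python3 look.py
```

```text
clock 8.9333 tcp cab -0.0709 0.1082 0.125 [-179.7  -39.   -99.3] Fy 5.18 [0.9 5.1 1. ]
0:205/2 -1:209/4 -2:210/4 -3:208/5 -4:204/3 -5:207/4 -6:206/2 -7:210/3 -8:206/1 -9:203/3 -10:204/2 -11:197/3 -12:151/3 -13:130/0 -14:133/2 -15:133/3 -16:133/5 -17:130/6 -18:130/4 -19:130/5 -20:134/4 -21:135/0 -22:130/4 -23:130/4 -24:134/5 -25:130/5 -26:129/2 -27:179/6 -28:213/3 -29:225/2 -30:227/2 -31:234/2 -32:233/2 -33:231/2 -34:233/2 -35:232/2 -36:233/2 -37:230/3 -38:229/3 -39:228/-1 -40:229/2 -41:228/2 -42:230/1 -43:229/2 -44:232/2 -45:238/2 -46:207/3 -47:82/3 -48:35/11 -49:43/9 -50:49/5 -51:49/11 -52:50/10 -53:49/8 -54:43/11 -56:48/10 -57:46/12 -58:47/10 -59:42/9 -60:43/8 -61:48/11 -62:48/11 -63:49/11 -64:53/9 -65:54/9 -67:54/11 -68:50/7 -69:64/25 -70:97/51 -71:105/59 -72:106/59 -74:105/58 -75:103/57 -76:104/57 -77:105/57 -78:103/55 -80:105/56 -81:108/57 -82:102/57 -83:105/56 -84:109/57 -86:103/60 -87:105/58 -88:106/60 -90:104/56 -91:106/55 -92:105/58 -93:106/58 -95:107/60 -96:103/59 -97:106/58 -99:139/76 -100:171/95 -101:184/96 -103:185/97 -104:190/95 -106:185/100 -107:188/98 -108:187/98 -110:185/100 -111:187/97 -113:188/99 -114:186/99 -116:185/101 -117:186/101 -118:186/99 -120:188/96 -121:187/98 -123:186/100 -124:185/100 -126:188/97 -128:185/98 -129:186/97 -131:186/97 -132:186/95 -134:185/99 -135:185/99 -137:188/96 -139:186/97
```

To row units: 0.003 m / 0.2 = 0.015, 0.0025 m / 0.2 = 0.0125.

Request:
advance:
  deltas: {"aperture":[0,0],"dx":[0.015,0],"dy":[0,0],"dz":[0.0125,0],"ax":[0,0],"ay":[0,0],"az":[0,0]}

```text
clock: 9.15
ee_pos: [0.6216, 0.1169, 0.1246]
tcp_rot: [-179.7, -39.0, -99.2]
ft_force: [-0.7, 8.5, 3.2]
grip_width: -0.0001
grasp_force: 4.3
```

```bash
python3 look.py|cut -c1-700
python3 - <<'E'
from look import *
print(' '.join(f"{y}:{sum(c)//3}" for y,v,c in prof(-.079,.132,np.arange(.12,.03,-.002))))
E
```

```text
clock 9.15 tcp cab -0.0708 0.1061 0.1246 [-179.7  -39.   -99.2] Fy 8.24 [-0.7  8.5  3.2]
0:207/3 -1:206/4 -2:207/5 -3:207/1 -4:209/3 -5:207/3 -6:205/1 -7:206/0 -8:206/6 -9:207/1 -10:205/2 -11:205/1 -12:206/0 -13:185/3 -14:135/4 -15:130/4 -16:128/4 -17:128/1 -18:133/4 -19:131/3 -20:130/3 -21:132/5 -22:132/3 -23:132/4 -24:125/4 -25:126/0 -26:130/4 -27:132/0 -28:131/3 -29:190/5 -30:222/3 -31:226/2 -32:231/3 -33:235/2 -34:232/2 -35:232/2 -36:233/2 -37:233/2 -38:232/3 -39:231/2 -40:230/2 -41:226/3 -42:227/2 -43:227/2 -44:228/2 -45:230/1 -46:231/2 -47:237/2 -48:193/4 -49:64/7 -50:34/12 -51:44/12 -52:46/9 -53:48/10 -54:48/8 -55:48/13 -56:43/10 -57:47/12 -59:45/7 -60:42/13 -61:47/13 -62:43/10 -63:45/9 -64:51/9 -65:52/12 -66:53/7 -67:57/10 -69:51/9 -70:52/10 -71:83/39 -72:107/58 -73:106/
clock 9.2 tcp cab -0.0709 0.1061 0.1246 [-179.8  -39.1  -99.2] Fy 7.91 [0.  8.  3.9]
120:27 118:27 116:31 114:29 112:33 110:35 108:35 106:32 104:29 102:34 100:42 98:42 96:37 94:46 92:29 90:42 88:36 86:37 84:33 82:45 80:47 78:53 76:45 74:47 72:37 70:35 68:45 66:49 64:51 62:54 60:54 58:51 56:50 54:235 52:216 50:212 48:209 46:212 44:212 42:212 40:209 38:208 36:208 34:206 32:209
```

To row units: -0.009 m / 0.2 = -0.045, -0.0074 m / 0.2 = -0.037.

Request:
advance:
  deltas: {"aperture":[0,0,0,0,0,0],"dx":[-0.045,-0.045,-0.045,0,0,0],"dy":[0,0,0,0,0,0],"dz":[-0.037,-0.037,-0.037,0,0,0],"ax":[0,0,0,0,0,0],"ay":[0,0,0,0,0,0],"az":[0,0,0,0,0,0]}

```text
clock: 9.75
ee_pos: [0.6259, 0.1505, 0.1225]
tcp_rot: [180.0, -39.3, -99.1]
ft_force: [0.5, 2.4, 1.5]
grip_width: -0.0002
grasp_force: 1.0
```

```bash
python3 look.py|cut -c1-800
python3 - <<'E'
from look import *
print(' '.join(f"{y}:{sum(c)//3}" for y,v,c in prof(-.079,.132,np.arange(.13,.03,-.002))))
E
```

```text
clock 9.75 tcp cab -0.072 0.14 0.1225 [180.  -39.3 -99.1] Fy 2.49 [0.5 2.4 1.5]
0:201/2 -1:204/3 -2:202/4 -3:204/3 -4:203/4 -5:202/2 -6:200/3 -7:204/2 -8:203/2 -9:177/3 -10:132/4 -11:128/5 -12:131/3 -13:127/4 -14:129/2 -15:130/4 -16:132/1 -17:131/5 -18:131/4 -20:131/3 -21:133/1 -22:129/5 -23:127/2 -24:129/3 -25:133/2 -26:130/1 -27:130/5 -28:157/5 -29:198/3 -30:224/1 -31:230/2 -33:233/2 -34:232/3 -35:232/2 -36:232/2 -37:234/1 -38:230/2 -40:228/2 -41:226/1 -42:225/2 -43:226/2 -44:229/2 -45:233/1 -47:235/1 -48:171/2 -49:63/6 -50:40/9 -52:43/11 -53:46/13 -54:42/8 -55:46/11 -57:45/12 -58:38/17 -59:43/8 -61:44/14 -62:45/12 -63:49/8 -64:50/8 -66:54/11 -67:50/13 -69:52/11 -70:66/22 -71:108/59 -73:102/59 -74:105/60 -75:103/58 -77:101/56 -78:101/57 -80:107/57 -81:103/59 -83:106/57 -84:105/58 -86:105/59 -87:105/59 -89:107/57 -90:102/57 -92:105/60 -93:107/58 -95:103/57 -96:103/60
clock 9.8 tcp cab -0.072 0.1397 0.1226 [180.  -39.3 -99.1] Fy 2.28 [0.5 2.2 0.4]
130:42 128:45 126:45 124:41 122:36 120:43 118:53 116:54 114:50 112:46 110:39 108:50 106:54 104:53 102:53 100:56 98:53 96:51 94:56 92:56 90:40 88:41 86:40 84:39 82:36 80:45 78:40 76:46 74:41 72:37 70:41 68:44 66:57 64:53 62:52 60:50 58:51 56:43 54:198 52:206 50:208 48:204 46:207 44:202 42:203 40:206 38:203 36:208 34:128 32:129
```

The rows are not in the units I measure in: shifts go in shares of 0.2 m and turns go in shares of pi/2 rad. I convert before sending: 0.009 m / 0.2 = 0.045, 0.008 m / 0.2 = 0.04.

Request:
advance:
  deltas: {"aperture":[0,0,0,0,0,0,0,0],"dx":[-0.015,0,0.045,0.045,0.04,0.02,0,0],"dy":[0,0,0,0,0,0,0,0],"dz":[-0.0125,0,0.037,0.037,0.033,0.0165,0,0],"ax":[0,0,0,0,0,0,0,0],"ay":[0,0,0,0,0,0,0,0],"az":[0,0,0,0,0,0,0,0]}

```text
clock: 10.52
ee_pos: [0.6215, 0.1174, 0.1226]
tcp_rot: [-179.8, -39.0, -99.1]
ft_force: [1.9, 8.9, -1.3]
grip_width: -0.0003
grasp_force: 4.4
```

```bash
python3 look.py|cut -c1-1000
```

```text
clock 10.5167 tcp cab -0.071 0.1065 0.1226 [-179.8  -39.   -99.1] Fy 9.06 [ 1.9  8.9 -1.3]
0:210/4 -1:208/4 -2:206/0 -3:207/4 -4:210/6 -5:207/5 -6:206/4 -7:206/2 -8:208/2 -9:209/3 -10:206/5 -11:206/5 -12:209/2 -13:206/2 -14:206/4 -15:202/4 -16:205/4 -17:203/2 -18:204/4 -19:206/1 -20:206/2 -21:204/2 -22:207/1 -23:203/2 -24:203/2 -25:204/3 -26:202/2 -27:204/4 -28:205/2 -29:134/5 -30:125/4 -31:130/4 -32:128/4 -33:129/4 -34:130/6 -35:131/4 -36:135/2 -37:130/5 -38:132/5 -39:132/4 -40:133/3 -41:128/4 -42:127/2 -43:131/0 -44:131/3 -45:129/4 -46:147/1 -47:185/4 -48:218/4 -49:226/2 -50:231/2 -51:232/2 -52:232/2 -53:231/2 -54:232/3 -55:233/3 -56:230/1 -57:229/3 -58:227/3 -60:226/2 -61:225/3 -62:226/3 -63:231/3 -64:232/1 -65:232/1 -66:107/5 -67:40/7 -68:42/13 -70:44/12 -71:48/11 -72:44/10 -73:43/12 -74:45/11 -75:41/13 -77:46/9 -78:48/10 -79:48/15 -80:48/11 -81:48/15 -83:54/12 -84:52/10 -85:55/12 -86:54/11 -88:57/14 -89:86/41 -90:108/59 -91:107/59 -93:108/57 -94:104/57 -95:105/57 -97:104/56 -98:118/66 -99:160/82 -101:181/96 -102:186/94 -103:184/99 -105:185/100 -106:184/100 -107:185/100
```

To row units: -0.01 m / 0.2 = -0.05, 0.009 m / 0.2 = 0.045.

Request:
advance:
  deltas: {"aperture":[0,0,0,0,0,0,0,0],"dx":[-0.05,-0.05,-0.05,0,0,0.045,0.045,0],"dy":[0,0,0,0,0,0,0,0],"dz":[-0.0415,-0.0415,-0.0415,0,0,0.037,0.037,0],"ax":[0,0,0,0,0,0,0,0],"ay":[0,0,0,0,0,0,0,0],"az":[0,0,0,0,0,0,0,0]}

```text
clock: 11.23
ee_pos: [0.6229, 0.13, 0.1233]
tcp_rot: [-180.0, -39.2, -99.2]
ft_force: [0.5, 3.8, -0.1]
grip_width: 0.0002
grasp_force: 2.1
```

```bash
cat >m.py <<'E'
from look import *
# along the line: print segment borders in luminance/colour, 0.5 mm steps
q=[(y,) for y in np.arange(-.03,-.185,-.0005)]
ys=[a[0] for a in q];vals=[]
for x in(-.079,-.085,-.072):
    L=[];prev=None
    for y in ys:
        u,v=proj(x,y,.079)
        if v<1: break
        c=np.array(cv2.getRectSubPix(im,(1,1),(u,v))[0,0],float)
        if prev is not None and abs(c.mean()-prev)>25: L.append(f"{y*1e3:.1f}:{prev:.0f}>{c.mean():.0f}")
        prev=c.mean()
    print(x,' '.join(L),'end',round(y*1e3))
E
python3 m.py
```

```text
clock 11.2333 tcp cab -0.0717 0.1193 0.1233 [-180.   -39.2  -99.2] Fy 3.88 [ 0.5  3.8 -0.1]
-0.079 -36.0:196>163 -36.5:163>132 -75.0:210>174 -75.5:174>137 -76.0:137>101 -76.5:101>65 end -166
-0.085 -75.0:217>172 -75.5:172>127 -76.0:127>94 -76.5:94>61 end -166
-0.072 -36.0:187>157 -36.5:157>131 -75.0:210>178 -75.5:178>143 -76.0:143>102 -76.5:102>62 end -166
```

To row units: 0.004 m / 0.2 = 0.02, 0.0033 m / 0.2 = 0.0165.

Request:
advance:
  deltas: {"aperture":[0,0,0,0,0],"dx":[0.02,0.015,0.01,0,0],"dy":[0,0,0,0,0],"dz":[0.0165,0.0125,0.008,0,0],"ax":[0,0,0,0,0],"ay":[0,0,0,0,0],"az":[0,0,0,0,0]}

```text
clock: 11.7
ee_pos: [0.6213, 0.1205, 0.1228]
tcp_rot: [-180.0, -39.2, -99.1]
ft_force: [0.6, 7.2, -0.5]
grip_width: 0.0002
grasp_force: 3.1
```

```bash
python3 m.py
python3 - <<'E'
from look import *
print(' '.join(f"{y}:{sum(c)//3}/{c[0]-c[2]}" for y,v,c in prof(-.079,.079,np.arange(-.075,-.18,-.001))))
E
```

```text
clock 11.7 tcp cab -0.0717 0.1096 0.1228 [-180.   -39.2  -99.1] Fy 7.23 [ 0.6  7.2 -0.5]
-0.079 -42.0:201>173 -42.5:173>146 -81.0:236>187 -81.5:187>133 -82.0:133>91 end -175
-0.085 -81.0:227>191 -81.5:191>138 -82.0:138>90 end -175
-0.072 -81.0:238>185 -81.5:185>132 -82.0:132>93 -82.5:93>66 -83.0:66>39 end -174
clock 11.75 tcp cab -0.0717 0.1097 0.1228 [-180.   -39.2  -99.1] Fy 5.41 [-0.1  5.5 -0.1]
-75:226/2 -76:226/4 -77:227/1 -78:229/2 -79:235/2 -80:238/3 -81:238/3 -82:99/5 -83:39/10 -84:40/11 -85:51/14 -86:51/14 -87:49/14 -88:52/11 -89:44/15 -90:44/15 -91:47/10 -92:46/15 -93:48/13 -94:48/13 -95:51/13 -96:54/13 -97:54/12 -98:54/12 -99:57/13 -100:50/10 -101:58/15 -102:58/15 -103:117/64 -104:163/88 -105:184/95 -106:184/95 -107:188/97 -108:185/98 -109:185/98 -110:185/98 -111:184/101 -112:184/101 -113:185/98 -114:187/98 -115:187/98 -116:183/101 -117:187/96 -118:187/96 -119:186/98 -120:185/101 -121:184/99 -122:186/99 -123:184/99 -124:184/99 -125:185/99 -126:186/98 -127:186/98 -128:187/99 -129:186/99 -130:186/99 -131:189/95 -132:189/95 -133:187/97 -134:183/99 -135:183/99 -136:186/99 -137:183/100 -138:183/100 -139:188/97 -140:188/97 -141:185/98 -142:183/101 -143:183/101 -144:184/99 -145:184/99 -146:184/100 -147:184/100 -148:182/101 -149:185/101 -150:185/101 -151:184/101 -152:184/101 -153:184/100 -154:184/100 -155:183/101 -156:183/101 -157:182/101 -158:187/99 -159:187/99 -160:188/101 -161:188/101 -162:156/90 -163:156/90 -164:96/69 -165:96/69 -166:106/82 -167:106/82 -168:113/87 -169:113/87 -170:118/90 -171:118/90 -172:124/90 -173:124/90 -174:127/93
```

To row units: -0.009 m / 0.2 = -0.045, -0.0074 m / 0.2 = -0.037.

Request:
advance:
  deltas: {"aperture":[0,0,0,0,0,0,0,0],"dx":[-0.045,-0.045,-0.045,0,0,0.03,0.025,0],"dy":[0,0,0,0,0,0,0,0],"dz":[-0.037,-0.037,-0.037,0,0,0.025,0.0205,0],"ax":[0,0,0,0,0,0,0,0],"ay":[0,0,0,0,0,0,0,0],"az":[0,0,0,0,0,0,0,0]}

```text
clock: 12.47
ee_pos: [0.6245, 0.1398, 0.1235]
tcp_rot: [-179.9, -39.2, -99.1]
ft_force: [0.3, 7.2, 2.4]
grip_width: -0.0002
grasp_force: 3.0
```

```bash
python3 m.py
```

```text
clock 12.4667 tcp cab -0.0716 0.1291 0.1235 [-179.9  -39.2  -99.1] Fy 7.17 [0.3 7.2 2.4]
-0.079 -85.0:218>185 -85.5:185>153 -86.0:153>117 -86.5:117>82 -87.0:82>51 -102.5:85>111 -103.0:111>137 end -156
-0.085 -85.0:225>191 -85.5:191>156 -86.0:156>122 -86.5:122>87 -87.0:87>51 -102.5:78>106 -103.0:106>133 end -156
-0.072 -84.5:242>216 -85.0:216>186 -85.5:186>155 -86.0:155>117 -86.5:117>79 -87.0:79>50 end -156
```

To row units: 0.0012 m / 0.2 = 0.006, 0.001 m / 0.2 = 0.005.

Request:
advance:
  deltas: {"aperture":[0,0,0,0],"dx":[0.006,0,0,0],"dy":[0,0,0,0],"dz":[0.005,0,0,0],"ax":[0,0,0,0],"ay":[0,0,0,0],"az":[0,0,0,0]}

```text
clock: 12.85
ee_pos: [0.6244, 0.139, 0.1235]
tcp_rot: [-179.9, -39.2, -99.1]
ft_force: [-0.6, 7.7, 2.1]
grip_width: -0.0002
grasp_force: 3.7
```

```bash
python3 m.py; python3 - <<'E'
from look import *
cv2.imwrite('pics/f0.png',cv2.convertScaleAbs(cv2.resize(im[0:100,230:350,::-1],(720,600),interpolation=cv2.INTER_CUBIC),alpha=1.3))
E
```

```text
clock 12.85 tcp cab -0.0716 0.1284 0.1235 [-179.9  -39.2  -99.1] Fy 7.54 [-0.6  7.7  2.1]
-0.079 -44.0:202>174 -44.5:174>147 -85.5:219>172 -86.0:172>125 -86.5:125>92 -87.5:68>43 end -157
-0.085 -85.5:231>181 -86.0:181>132 -86.5:132>93 end -157
-0.072 -85.0:241>214 -85.5:214>168 -86.0:168>122 -86.5:122>92 -87.0:92>67 -87.5:67>41 end -157
clock 12.9 tcp cab -0.0716 0.1284 0.1235 [-179.9  -39.2  -99.1] Fy 7.63 [-0.5  7.8  1.8]
```

View pics/f0.png

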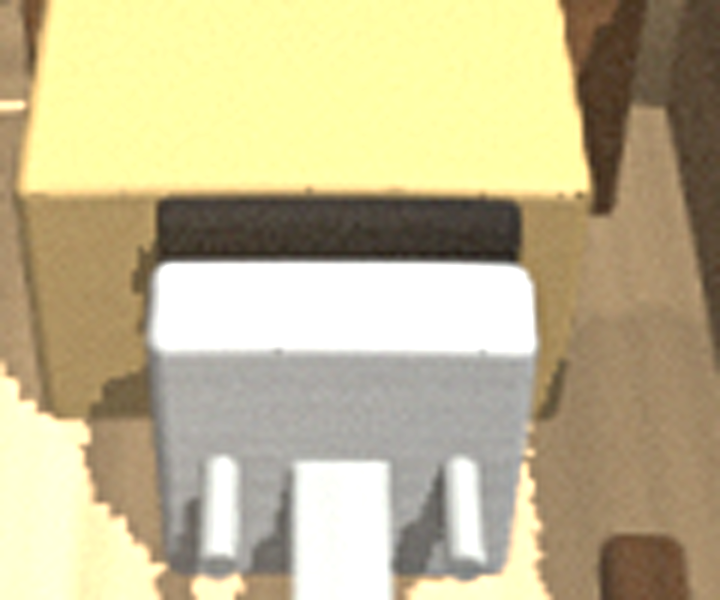

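The close view shows the pad flush against the cheese at row 195, with the jaw front at row 263. That makes the gap about 9 mm, a squash of about 6.5–7 mm. I'll press slightly more for margin.

To row units: 0.001 m / 0.2 = 0.005, 0.0008 m / 0.2 = 0.004.

Request:
advance:
  deltas: {"aperture":[0,0,0,0,0,0],"dx":[0.005,0.005,0,0,0,0],"dy":[0,0,0,0,0,0],"dz":[0.004,0.004,0,0,0,0],"ax":[0,0,0,0,0,0],"ay":[0,0,0,0,0,0],"az":[0,0,0,0,0,0]}

```text
clock: 13.45
ee_pos: [0.6242, 0.1369, 0.1237]
tcp_rot: [-179.9, -39.1, -99.1]
ft_force: [-1.2, 8.4, 3.7]
grip_width: 0.0001
grasp_force: 4.4
```

```bash
python3 m.py; python3 look.py | tail -1 | tr ' ' '\n' | grep -E '^-(8[3-9]|9|10[0-6])' | tr '\n' ' '
```

```text
clock 13.45 tcp cab -0.0715 0.1262 0.1237 [-179.9  -39.1  -99.1] Fy 8.11 [-1.2  8.4  3.7]
-0.079 -86.5:214>179 -87.0:179>144 -87.5:144>111 -88.0:111>79 -88.5:79>49 end -159
-0.085 -86.5:220>176 -87.0:176>133 -87.5:133>102 -88.0:102>76 end -159
-0.072 -86.5:213>183 -87.0:183>152 -87.5:152>115 -88.0:115>79 -88.5:79>50 end -159
-9:206/2 -83:228/1 -84:232/2 -85:236/2 -87:141/4 -88:49/9 -90:38/15 -91:50/12 -93:46/13 -94:45/14 -95:55/13 -97:57/13 -98:58/10 -100:52/8 -101:63/22 -103:124/71 -104:174/93 -106:186/96
```

Request:
advance:
  deltas: {"aperture":[0,0,0,0,0,0,0,0],"dx":[0,0,0,0,0,0,0,0],"dy":[0,0,0,0,0,0,0,0],"dz":[0,0,0,0,0,0,0,0],"ax":[0,0,0,0,0,0,0,0],"ay":[0,0,0,0,0,0,0,0],"az":[0,0,0,0,0,0,0,0]}

```text
clock: 14.22
ee_pos: [0.6241, 0.1368, 0.1237]
tcp_rot: [-179.9, -39.1, -99.1]
ft_force: [-0.7, 8.1, 3.6]
grip_width: 0.0002
grasp_force: 4.4
```

```bash
python3 m.py | head -2; python3 -c "
from workcell import env, eyes, close_job, get_state
print(close_job())"
```

```text
clock 14.2167 tcp cab -0.0715 0.1262 0.1237 [-179.9  -39.1  -99.1] Fy 7.89 [-0.7  8.1  3.6]
-0.079 -86.5:215>181 -87.0:181>147 -87.5:147>113 -88.0:113>80 -88.5:80>49 end -159
the job is handed in; nothing more can be done
None
```

I handed the job in at about 14 s: the drawer is out at its stop, the cheese is clamped against the fence with the pad's spring squashed about 7–8 mm by camera estimate, and the robot is still pressing the trigger at about 8 N; no verdict came back.

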